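# Sort the loose parts on the welding bench into their trays

## Task

Sort the five loose parts on the left of the welding bench into the three coloured trays: the bolt and the nut into the blue tray, the ceramic gas cup and the copper collet body into the yellow tray, and the round bar offcut into the red tray. Set each part down on the tray floor rather than dropping it, with the cup and the offcut standing upright and no part lying on another or on the rim, and leave the tape measure and the welding magnet where they are.

Things in the scene. Friction and masses are not known exactly. Their poses are not given: they have to be found in the camera images.
- bolt: hex bolt lying on its side, bright grey steel, 19 x 58 x 22 mm; origin at the middle of its length and width, z axis up, about 2 mm below the surface it lies on (its solid shaft spans 2 to 20 mm above the origin). Its length runs along its y axis; grip it across x (18 mm wide, 18 mm high).
- nut: hex nut lying flat, bright grey steel, 19 mm across flats (along its x axis), 22 mm across corners (along y), 10 mm high; origin at the centre of its underside, z axis up.
- gas_cup: torch gas cup: salmon-pink ceramic tube standing on its wide end, 42 mm high: the foot is 25 mm in diameter and 15 mm high, the neck above it 17 mm in diameter; origin at the centre of its underside, z axis up.
- collet: torch collet, a small copper-coloured threaded part lying on its side, 10 x 44 x 10 mm; origin at the centre of its underside, z axis up. Its length runs along its y axis; grip it across x (10 mm wide).
- round_offcut: offcut of round bar, plain dark grey steel cylinder standing on end, 31 mm diameter, 35 mm high; origin at the centre of its underside, z axis up.
- tray_blue: shallow open blue painted steel tray for fasteners, fixed to the table: outside 98 mm along its x axis by 138 mm along its y axis, inside 90 x 130 mm, floor 4 mm above the table, rim 14 mm above the table; origin at the centre of its underside, on the table, z axis up. Between the trays and the parts stands a long fixed open steel trough with walls 140 mm high: carry parts over it.
- tray_yellow: shallow open yellow painted steel tray for torch parts, fixed to the table: outside 98 mm along its x axis by 138 mm along its y axis, inside 90 x 130 mm, floor 4 mm above the table, rim 14 mm above the table; origin at the centre of its underside, on the table, z axis up. Between the trays and the parts stands a long fixed open steel trough with walls 140 mm high: carry parts over it.
- tray_red: shallow open red painted steel tray for scrap offcuts, fixed to the table: outside 98 mm along its x axis by 138 mm along its y axis, inside 90 x 130 mm, floor 4 mm above the table, rim 14 mm above the table; origin at the centre of its underside, on the table, z axis up. Between the trays and the parts stands a long fixed open steel trough with walls 140 mm high: carry parts over it.
- tape: bystander, to be left alone: yellow and black tape measure standing on the table, 36 x 76 x 64 mm (x, y, z); origin at the centre of its underside.
- magnet: bystander, to be left alone: red arrow-shaped welding magnet lying on the table beside the trays, 42 x 54 x 17 mm (x, y, z); origin at the centre of its underside.

How it is judged:
By the outcome, as a careful person would: the job done as asked, in the order asked, and still so for the second after the job is handed in, with the robot touching nothing.
It also fails if it takes over 136 s, if anything falls off the work surface, if the arm or the gripper's body presses on something with over 40 N, if the wrist force passes 120 N, or if a joint passes its speed limit or range.

## Robot

A 7-joint arm with a two-finger parallel gripper is mounted at the origin on a cart in front of the work surface, level with it; the furniture and walls round the work are solid. World frame = base frame: x ahead of the robot, y to its left, z up, the work surface at z = 0. Lengths are in m, angles in rad, forces in N, time in s.
With the tool pointing down it reaches from about 0.425 to 0.925 m from the base axis. Payload 6.8 kg.
Tool frame: the origin (TCP) lies on the centre line of the jaws, within the pads' length; the fingertips stand 14 mm ahead of it and the grasp point (between the pads) lies 5 mm behind it; z points along the fingers, y is the line along which they close (so a half turn about z gives the same grasp; the last joint's range is limited). The gripper opens to 85 mm and grips with 20 to 120 N. Pads are 22 mm wide; open, the fingers measure 114 mm over their backs; the gripper's body (76 mm by 85 mm) begins 54 mm behind the grasp point. The pads swing forward as they close: fully open they stand 13 mm farther back than shut.
Start: joints at [1.137, 0.477, 0.022, 1.555, -0.011, 1.109, -0.083], TCP at [0.216, -0.64, 0.245] pointing down, gripper open.
Joint ranges: [-2.96, 2.96], [-0.34, 2.1], [-1.41, 1.46], [0.24, 2.44], [-1.37, 4.51], [0.17, 1.92], [-2.96, 2.96]. Speed limits (rad/s): [2.39, 2.39, 3.14, 3.14, 3.14, 3.14, 3.14].

## Interface

Orientations are given as a rotation vector (axis times angle).
In Python, from workcell import r, cams gives the robot as it stands. The module is installed in compiled form; this text tells all that it offers.
- The arm moves only by the shell command python3 -m handwheel 'ROWS' [OPENING] [FORCE]. ROWS is JSON, a list of rows, each an object of numbers: "tx", "ty", "tz": the shift along the tool's x, y, z in mm; "ax", "ay", "az": the turn, a rotation vector about the tool's x, y, z in degrees. A call has 1 to 20 rows; each row is the pose to reach, as a shift and turn from the pose commanded when the call began, along the tool's axes at that moment; what a row does not reach only later rows make up. A row lasts 1/12 s, in which the tool goes at most 41.7 mm and 7.16 degrees, less where a joint would pass 70% of its speed; a pose out of reach is approached as far as the arm can. A call with a gripper value outside its range is refused whole. OPENING is the finger opening in mm, from 0 to 85.4, set as the call begins (- or left out, the last holds). The fingers move at their own pace and stop on an object; FORCE is the grip in N (left out, the last holds). Time passes only in rows, so rows that repeat a pose let the fingers close. It gives the time, the measured TCP pose, the force, the opening and the grip force at its end, in the units of the state.
- r.get_state(): the state, without advancing time (a new reading comes with each control period).
- cams.get_image(name): name is "scene" or "top" or "wrist"; returns a dict with "img" (384x512x3 uint8, blue, green, red), "mtx" (3x3 intrinsics, pixels), "D" ([k1, k2, p1, p2, k3] as OpenCV has them; the pictures are not rectified), "world_from_camera" (4x4, takes a point from camera to world coordinates). Camera axes: x right, y up, looking along -z (the intrinsics and any distortion apply to the point x, -y, -z); pixel columns grow to the right and rows downward; lengths in m; the calibration is good to about 2 mm. A picture is of the moment at which its call begins. There is no depth.
- r.finish_job(): hands the job in; it is judged then, once.
The state is a dict: "clock": time; "q": joint angles; "qd": joint speeds; "effort": joint torques, N m; "tool_pos": TCP position; "tcp_rot": TCP orientation; "wrist_force": force on the tool from outside, world axes, zero at the start; "wrist_torque": the same for the moment, N m; "gripper_width": finger opening in m; "finger_force": force on a finger pad.
Only numpy, scipy, OpenCV 4.12 (cv2) and the standard library are available. Lean on these libraries where they do the work, as an engineer would, in place of code of your own. Each camera call takes 0.05 s, during which the arm holds its last target. There are 200 camera calls.

## Working session

There is one attempt and no reset: what is moved stays moved. The work goes in short steps, Python scripts to look and compute and a shell command to move; the robot and the scene stay as the last step left them, time stands still between calls to the robot, and variables do not carry over. Pictures are saved under pics/ and viewed, at most 14 in all, crops included, and the job is handed in when it is done.

```bash
mkdir -p pics; cat > h.py <<'E'
import numpy as np, cv2
from workcell import r, cams
def shot(n,f):
    d=cams.get_image(n); cv2.imwrite('pics/'+f,d['img']); return d
def ray(d,uv):
    p=cv2.undistortPoints(np.array([[uv]],float),np.array(d['mtx']),np.array(d['D']))[0,0]
    T=np.array(d['world_from_camera']); return T[:3,3],T[:3,:3]@np.array([p[0],-p[1],-1])
def onz(d,uv,z):
    o,v=ray(d,uv); return (o+v*(z-o[2])/v[2])
E
python3 - <<'E'
from h import *
for n in('top','scene','wrist'): d=shot(n,n+'1.png'); print(n,np.round(d['world_from_camera'],3).tolist())
s=r.get_state(); print({k:np.round(v,3).tolist() for k,v in s.items()})
E
```

```text
top [[-0.008, 0.992, -0.127, 0.368], [-1.0, -0.005, 0.027, 0.164], [0.026, 0.127, 0.992, 1.314], [0.0, 0.0, 0.0, 1.0]]
scene [[-0.614, 0.326, -0.719, -0.256], [-0.789, -0.261, 0.556, 0.772], [-0.006, 0.909, 0.417, 0.52], [0.0, 0.0, 0.0, 1.0]]
wrist [[0.32, 0.904, 0.285, 0.29], [-0.947, 0.306, 0.095, -0.614], [-0.001, -0.3, 0.954, 0.374], [0.0, 0.0, 0.0, 1.0]]
{'clock': 0.15, 'q': [1.137, 0.478, 0.022, 1.556, -0.011, 1.109, -0.083], 'qd': [0.001, -0.003, 0.001, -0.002, 0.002, -0.001, -0.002], 'effort': [0.002, -59.693, 1.61, -28.149, 0.013, 0.007, 0.0], 'tool_pos': [0.216, -0.639, 0.245], 'tcp_rot': [-3.099, -0.509, 0.001], 'wrist_force': [-0.295, -0.001, -0.183], 'wrist_torque': [0.08, -0.034, -0.026], 'finger_force': 0.0, 'gripper_width': 0.085}
```

View pics/top1.png

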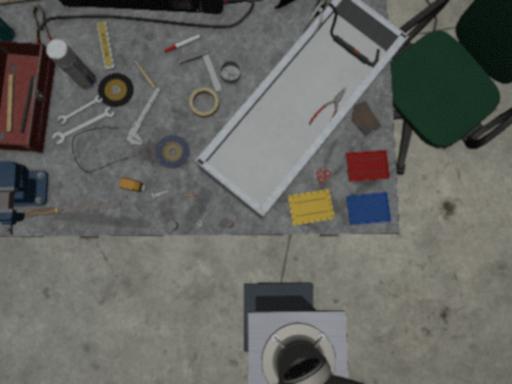

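View pics/scene1.png

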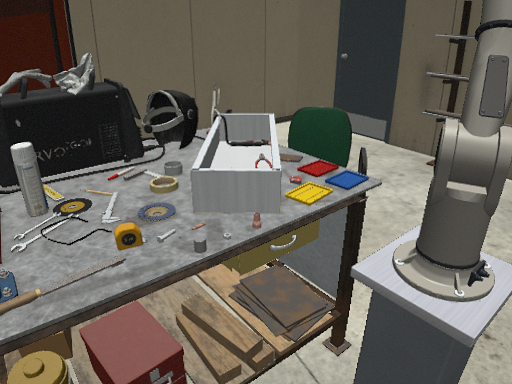

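```bash
python3 - <<'E'
from h import *
d=cams.get_image('top'); i=d['img']
a=cv2.resize(i[170:240,110:250],None,fx=5,fy=5,interpolation=cv2.INTER_CUBIC); cv2.imwrite('pics/crop1.png',a)
for n,uv,z in [('bolt',(160,193),.01),('collet',(190,195),.005),('off',(172,226),.03),('nut',(199,225),.01),('cup',(227,223),.03),('tape',(131,185),.06)]: print(n,onz(d,uv,z).round(3))
h=cv2.cvtColor(i,cv2.COLOR_BGR2HSV)
for n,lo,hi in [('blue',(110,120,60),(125,255,255)),('yel',(20,150,120),(32,255,255)),('red',(172,150,80),(180,255,255)),('red0',(0,150,80),(6,255,255))]:
    m=cv2.inRange(h,lo,hi); m=cv2.morphologyEx(m,cv2.MORPH_CLOSE,np.ones((3,3)))
    for c in cv2.findContours(m,0,2)[0]:
        if cv2.contourArea(c)>300:
            b=cv2.minAreaRect(c); print(n,b, onz(d,b[0],.014).round(3), [onz(d,p,.014).round(3)[:2].tolist() for p in cv2.boxPoints(b)])
E
```

```text
bolt [0.54  0.446 0.01 ]
collet [0.533 0.348 0.005]
off [0.43  0.401 0.03 ]
nut [0.433 0.317 0.01 ]
cup [0.438 0.224 0.03 ]
tape [0.559 0.528 0.06 ]
yel ((310.7027282714844, 206.71620178222656), (27.94782829284668, 39.948951721191406), 80.53767395019531) [ 0.491 -0.052  0.014] [[0.526, 0.021], [0.548, -0.111], [0.456, -0.124], [0.435, 0.007]]
red0 ((367.47930908203125, 165.25173950195312), (27.654146194458008, 39.61269760131836), 85.2363510131836) [ 0.63  -0.248  0.014] [[0.672, -0.178], [0.683, -0.314], [0.589, -0.317], [0.578, -0.182]]
```

View pics/crop1.png

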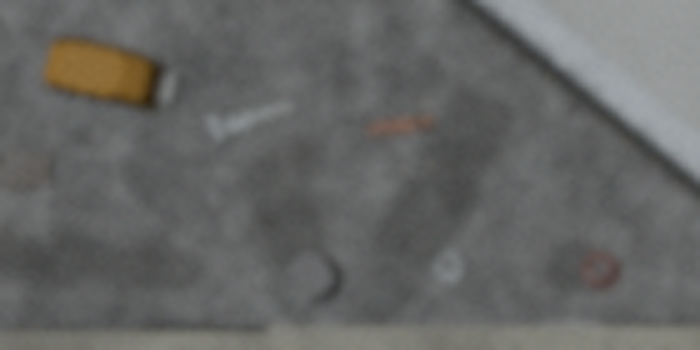

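The crop shows the bolt at px (160,193) with its head to the left, the collet at (190,195), the offcut at (173,225), the nut at (199,223) and the cup at (230,224). The tape is left of the bolt. Next I'll go to the trays for a closer view.

```bash
python3 -m handwheel '[{"tx":30,"ty":-20,"tz":-5,"az":-5},{"tx":457,"ty":-310,"tz":-55,"az":-71.3},{"tx":457,"ty":-310,"tz":-55,"az":-71.3},{"tx":457,"ty":-310,"tz":-55,"az":-71.3},{"tx":457,"ty":-310,"tz":-55,"az":-71.3},{"tx":457,"ty":-310,"tz":-55,"az":-71.3},{"tx":457,"ty":-310,"tz":-55,"az":-71.3},{"tx":457,"ty":-310,"tz":-55,"az":-71.3},{"tx":457,"ty":-310,"tz":-55,"az":-71.3},{"tx":457,"ty":-310,"tz":-55,"az":-71.3},{"tx":457,"ty":-310,"tz":-55,"az":-71.3},{"tx":457,"ty":-310,"tz":-55,"az":-71.3},{"tx":457,"ty":-310,"tz":-55,"az":-71.3},{"tx":457,"ty":-310,"tz":-55,"az":-71.3},{"tx":457,"ty":-310,"tz":-55,"az":-71.3},{"tx":457,"ty":-310,"tz":-55,"az":-71.3},{"tx":457,"ty":-310,"tz":-55,"az":-71.3},{"tx":457,"ty":-310,"tz":-55,"az":-71.3}]'
python3 - <<'E'
from h import *
d=shot('wrist','w2.png'); print(np.round(d['mtx'],1).tolist(),np.round(d['D'],3)); print(np.round(d['world_from_camera'],3).tolist()); s=r.get_state(); print(s['tool_pos'],s['tcp_rot'],s['q'])
E
```

```text
[[276.9, 0.0, 256.9], [0.0, 276.9, 195.1], [0.0, 0.0, 1.0]] [-0.004  0.     0.     0.     0.   ]
[[0.32, 0.904, 0.284, 0.29], [-0.947, 0.306, 0.095, -0.614], [-0.001, -0.3, 0.954, 0.375], [0.0, 0.0, 0.0, 1.0]]
[ 0.21596386 -0.63928019  0.24485452] [-3.09923677e+00 -5.09347631e-01  2.96033866e-04] [ 1.13689044  0.47739695  0.02239554  1.55584213 -0.01150423  1.1092848
 -0.08310225]invalid input
```

View pics/w2.png

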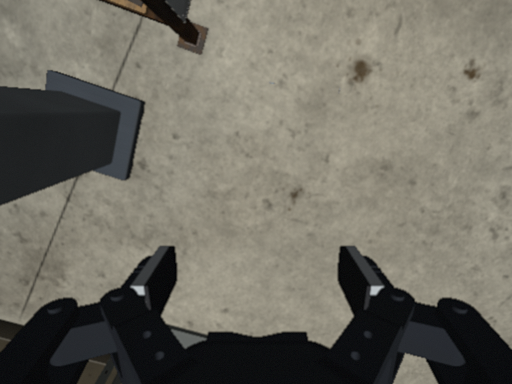

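The picture shows only floor and the two fingers, since the call was refused. I'll retry with all six keys in each row.

```bash
python3 -m handwheel '[{"tx":30,"ty":-20,"tz":-4,"ax":0,"ay":0,"az":-5},{"tx":60,"ty":-40,"tz":-8,"ax":0,"ay":0,"az":-10}]'
```

```text
clock: 0.42
tool_pos: [0.2581, -0.583, 0.2526]
tcp_rot: [-3.044, -0.776, 0.002]
wrist_force: [1.5, 1.2, -0.2]
gripper_width: 0.0854
finger_force: 0.0
```

```bash
python3 -m handwheel '[{"tx":438,"ty":-197,"tz":-47,"ax":0,"ay":0,"az":-61.3},{"tx":438,"ty":-197,"tz":-47,"ax":0,"ay":0,"az":-61.3},{"tx":438,"ty":-197,"tz":-47,"ax":0,"ay":0,"az":-61.3},{"tx":438,"ty":-197,"tz":-47,"ax":0,"ay":0,"az":-61.3},{"tx":438,"ty":-197,"tz":-47,"ax":0,"ay":0,"az":-61.3},{"tx":438,"ty":-197,"tz":-47,"ax":0,"ay":0,"az":-61.3},{"tx":438,"ty":-197,"tz":-47,"ax":0,"ay":0,"az":-61.3},{"tx":438,"ty":-197,"tz":-47,"ax":0,"ay":0,"az":-61.3},{"tx":438,"ty":-197,"tz":-47,"ax":0,"ay":0,"az":-61.3},{"tx":438,"ty":-197,"tz":-47,"ax":0,"ay":0,"az":-61.3},{"tx":438,"ty":-197,"tz":-47,"ax":0,"ay":0,"az":-61.3},{"tx":438,"ty":-197,"tz":-47,"ax":0,"ay":0,"az":-61.3},{"tx":438,"ty":-197,"tz":-47,"ax":0,"ay":0,"az":-61.3},{"tx":438,"ty":-197,"tz":-47,"ax":0,"ay":0,"az":-61.3},{"tx":438,"ty":-197,"tz":-47,"ax":0,"ay":0,"az":-61.3},{"tx":438,"ty":-197,"tz":-47,"ax":0,"ay":0,"az":-61.3}]'
python3 - <<'E'
from h import *
d=shot('wrist','w3.png'); print(np.round(d['world_from_camera'],3).tolist()); s=r.get_state(); print(s['tool_pos'],s['tcp_rot'],s['q'])
h=cv2.cvtColor(d['img'],cv2.COLOR_BGR2HSV)
for n,lo,hi in [('blue',(105,120,40),(125,255,255)),('yel',(20,130,80),(34,255,255)),('red',(172,130,60),(180,255,255)),('red0',(0,130,60),(8,255,255))]:
    m=cv2.inRange(h,lo,hi); m=cv2.morphologyEx(m,cv2.MORPH_CLOSE,np.ones((3,3)))
    for c in cv2.findContours(m,0,2)[0]:
        if cv2.contourArea(c)>1000:
            b=cv2.minAreaRect(c); print(n,np.round(b[0]), onz(d,b[0],.014).round(3), [onz(d,p,.014).round(3)[:2].tolist() for p in cv2.boxPoints(b)])
E
```

```text
clock: 1.75
tool_pos: [0.5489, -0.2012, 0.3]
tcp_rot: [-2.225, -2.218, 0.002]
wrist_force: [-0.3, -1.6, 0.0]
gripper_width: 0.0852
finger_force: 0.0
[[1.0, 0.003, 0.001, 0.551], [-0.003, 0.953, 0.302, -0.124], [0.0, -0.302, 0.953, 0.43], [0.0, 0.0, 0.0, 1.0]]
[ 0.54893448 -0.20124086  0.30004073] [-2.22522918e+00 -2.21746218e+00  1.56570023e-03] [ 0.58731605  0.31522062 -0.431587    1.68886355  0.14217937  1.16911764
  0.11511876]
blue [215. 187.] [ 0.485 -0.241  0.014] [[0.433, -0.18], [0.53, -0.171], [0.542, -0.308], [0.435, -0.32]]
yel [213.  50.] [ 0.491 -0.049  0.014] [[0.434, 0.009], [0.531, 0.022], [0.554, -0.113], [0.446, -0.129]]
red0 [310. 189.] [ 0.633 -0.245  0.014] [[0.578, -0.181], [0.674, -0.176], [0.693, -0.315], [0.587, -0.32]]
```

View pics/w3.png

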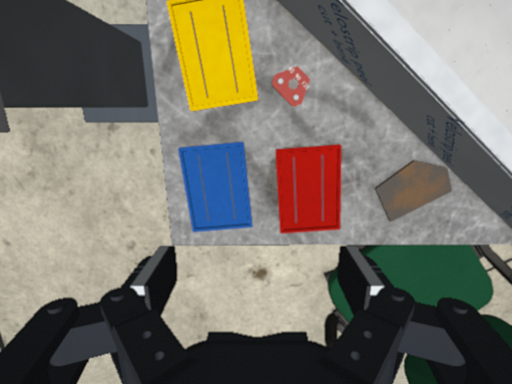

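Blue tray centre is at px (215,187), yellow at (213,50), red at (310,189), with the magnet at (292,85). Next I'll look over the parts.

```bash
python3 -m handwheel '[{"tx":25,"ty":-3,"tz":0,"ax":0,"ay":0,"az":0},{"tx":570,"ty":-70,"tz":50,"ax":0,"ay":0,"az":0},{"tx":570,"ty":-70,"tz":50,"ax":0,"ay":0,"az":0},{"tx":570,"ty":-70,"tz":50,"ax":0,"ay":0,"az":0},{"tx":570,"ty":-70,"tz":50,"ax":0,"ay":0,"az":0},{"tx":570,"ty":-70,"tz":50,"ax":0,"ay":0,"az":0},{"tx":570,"ty":-70,"tz":50,"ax":0,"ay":0,"az":0},{"tx":570,"ty":-70,"tz":50,"ax":0,"ay":0,"az":0},{"tx":570,"ty":-70,"tz":50,"ax":0,"ay":0,"az":0},{"tx":570,"ty":-70,"tz":50,"ax":0,"ay":0,"az":0},{"tx":570,"ty":-70,"tz":50,"ax":0,"ay":0,"az":0},{"tx":570,"ty":-70,"tz":50,"ax":0,"ay":0,"az":0},{"tx":570,"ty":-70,"tz":50,"ax":0,"ay":0,"az":0},{"tx":570,"ty":-70,"tz":50,"ax":0,"ay":0,"az":0},{"tx":570,"ty":-70,"tz":50,"ax":0,"ay":0,"az":0},{"tx":570,"ty":-70,"tz":50,"ax":0,"ay":0,"az":0},{"tx":570,"ty":-70,"tz":50,"ax":0,"ay":0,"az":0}]'
python3 - <<'E'
from h import *
d=shot('wrist','w4.png'); s=r.get_state(); print(s['tool_pos'],s['tcp_rot'],s['q'])
np.savez('w4.npz',**d)
E
```

```text
clock: 3.22
tool_pos: [0.4806, 0.3697, 0.2499]
tcp_rot: [2.222, 2.22, -0.002]
wrist_force: [0.6, -0.7, -0.3]
gripper_width: 0.0855
finger_force: 0.0
[0.48127378 0.36852467 0.24995928] [ 2.22379845e+00  2.21735921e+00 -1.66909573e-03] [-0.25966729  0.43862482 -0.66220611  1.68606872  0.29558707  1.12002196
 -1.00941234]
```

View pics/w4.png

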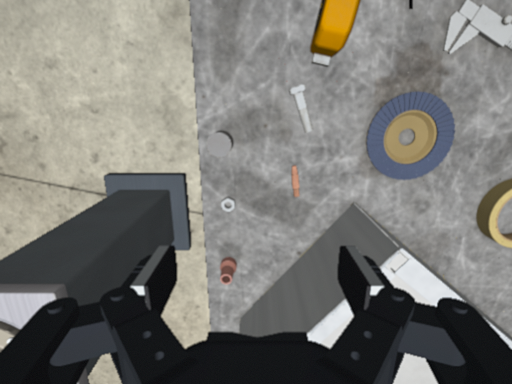

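The bolt's head is at px (298,90) and its tip at (308,131). The collet is at (295,181), the offcut at (220,142), the nut at (228,205) and the cup at (228,270). The tape is at (337,25).

```bash
cat >> h.py <<'E'
def seg(d,box,kind,z):
    """largest blob in box; returns centre, axis direction (deg, world) and extents at height z"""
    x0,y0,x1,y1=box; w=d['img'][y0:y1,x0:x1]; hs=cv2.cvtColor(w,cv2.COLOR_BGR2HSV); g=w.max(2)
    m={'bright':(g>(np.median(g)+40)),'dark':g<np.median(g)-15,'copper':(hs[...,1]>85)&(g>60)}[kind].astype(np.uint8)*255
    m=cv2.morphologyEx(m,cv2.MORPH_CLOSE,np.ones((3,3)))
    c=max(cv2.findContours(m,0,1)[0],key=cv2.contourArea)
    P=np.array([onz(d,(p[0][0]+x0,p[0][1]+y0),z)[:2] for p in c])*1000
    (cx,cy),_,_=R=cv2.minAreaRect(P.astype(np.float32)); b=cv2.boxPoints(R); e=[b[1]-b[0],b[2]-b[1]]; L=max(e,key=np.linalg.norm)
    return np.round([cx,cy],1), round(np.degrees(np.arctan2(L[1],L[0]))%180,1), np.round(sorted(map(np.linalg.norm,e)),1)
E
python3 - <<'E'
from h import *
d=dict(np.load('w4.npz')); i=d['img']
for n,b,k,z in [('bolt',(282,78,322,138),'bright',.01),('nut',(215,190,242,220),'bright',.01),('collet',(282,155,308,205),'copper',.005),('cup',(212,250,245,290),'copper',.02)]:
    print(n,seg(d,b,k,z))
print(onz(d,(220,141),.035).round(4)); 
for p in [(321,64),(312,60),(329,60)]: print(onz(d,p,.01).round(3))
c=i[120:165,198:245]; print(c.max(2)[::4,::3])
E
```

```text
bolt (array([543.9, 447.3]), np.float32(115.9), array([16.5, 57.2], dtype=float32))
nut (array([440. , 316.3]), np.float32(178.4), array([16.6, 17. ], dtype=float32))
collet (array([535.3, 349.5]), np.float32(98.0), array([ 8. , 42.6], dtype=float32))
cup (array([439.2, 216. ]), np.float32(88.6), array([20.8, 41.3], dtype=float32))
[0.437  0.4081 0.035 ]
[0.561 0.498 0.01 ]
[0.549 0.502 0.01 ]
[0.57  0.502 0.01 ]
[[168 171 161 153 146 133 138 151 144 139 135 131 133 132 132 126]
 [164 161 141 137 139 156 151 149 133 130 123 122 125 122 131 126]
 [169 153 140 135 142 156 144 138 125 120 116 120 126 126 124 134]
 [131 135 145 146 164 164 127 124  95  65  97 131 132 133 130 137]
 [115 139 132 127 153 157 156 156 157 157  99  84 132 127 132 138]
 [166 162 148 151 155 156 155 156 155 158 161  73 127 129 126 123]
 [176 170 166 157 155 156 157 157 157 157 156 117 144 147 143 138]
 [154 170 152 149 158 158 158 157 158 159 160 133 158 149 150 158]
 [143 164 147 148 159 160 159 160 161 159 160 163 164 154 153 154]
 [197 147 144 154 139 139 151 156 156 150 160 160 163 158 151 151]
 [188 145 141 141 138 147 134 148 153 148 151 148 151 152 144 156]
 [180 140 132 120 133 146 144 144 142 144 148 150 149 145 147 158]]
```

```bash
python3 -m handwheel '[{"tx":18,"ty":16,"tz":25,"ax":0,"ay":0,"az":-4},{"tx":36,"ty":32,"tz":55,"ax":0,"ay":0,"az":-8},{"tx":54,"ty":48,"tz":85,"ax":0,"ay":0,"az":-12},{"tx":72,"ty":61,"tz":115,"ax":0,"ay":0,"az":-14},{"tx":72,"ty":61,"tz":125,"ax":0,"ay":0,"az":-14},{"tx":72,"ty":61,"tz":125,"ax":0,"ay":0,"az":-14},{"tx":72,"ty":61,"tz":125,"ax":0,"ay":0,"az":-14}]' 45
python3 - <<'E'
from h import *
d=shot('wrist','w5.png'); np.savez('w5.npz',**d); print(r.get_state()['q'])
E
```

```text
clock: 3.85
tool_pos: [0.5421, 0.4402, 0.1252]
tcp_rot: [1.938, 2.472, -0.003]
wrist_force: [-0.2, -0.2, 0.9]
gripper_width: 0.0449
finger_force: 0.0
[-0.36018485  0.71405596 -0.62879588  1.55517727  0.46857518  1.02593246
 -0.87764653]
```

View pics/w5.png

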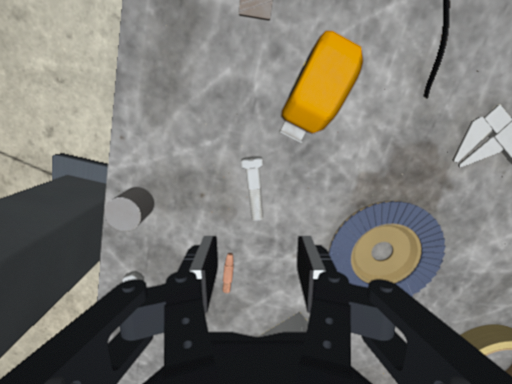

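The bolt is clear: head at px (252,163), tip at (257,219). I'll fit the shaft and work out the moves.

```bash
cat >> h.py <<'E'
from scipy.spatial.transform import Rotation as Ro
def togo(x,y,z,ang=None):
    """mm shifts in tool axes (and az) from present pose to world target (mm); ang: wanted tool-x heading, deg"""
    s=r.get_state(); R=Ro.from_rotvec(s['tcp_rot']).as_matrix(); p=R.T@(np.array([x,y,z])-np.array(s['tool_pos'])*1000)
    h=np.degrees(np.arctan2(R[1,0],R[0,0])); return p.round(1), 'heading',h.round(1), 'az',None if ang is None else round((h-ang+180)%360-180,1), 'tilt',R[:,2].round(3)
E
python3 - <<'E'
from h import *
d=dict(np.load('w5.npz'))
print(seg(d,(238,150,272,228),'bright',.012),seg(d,(240,176,270,228),'bright',.012))
a=seg(d,(240,176,270,228),'bright',.015)
print(togo(541,443,13,104))
E
```

```text
(array([535.3, 455.6]), np.float32(104.1), array([16.9, 32.5], dtype=float32)) (array([538.4, 450.3]), np.float32(110.2), array([ 8.8, 16.3], dtype=float32))
(array([  2.3,  -1. , 113.8]), 'heading', np.float64(103.8), 'az', np.float64(-0.2), 'tilt', array([ 0.001, -0.   , -1.   ]))
```

```bash
python3 - <<'E'
from h import *
d=dict(np.load('w5.npz')); g=d['img'].max(2)
m=(g[150:226,236:276]>175).astype(np.uint8)*255; m=cv2.morphologyEx(m,cv2.MORPH_OPEN,np.ones((3,3)))
c=max(cv2.findContours(m,0,1)[0],key=cv2.contourArea); q=np.zeros_like(m); cv2.drawContours(q,[c],-1,255,-1)
P=[]
for k in range(0,76,3):
    x=np.flatnonzero(q[k]); 
    if len(x): P.append((k+150,x[0]+236,x[-1]+236)); 
print(P); M=np.array([onz(d,((a+b)/2,k),.015)[:2]*1000 for k,a,b in P if 176<k<217])
vx,vy,x,y=cv2.fitLine(M.astype(np.float32),2,0,.01,.01).ravel(); print(x,y,np.degrees(np.arctan2(vy,vx)),M[0],M[-1], onz(d,(252,158),.01),onz(d,(257,220),.01))
E
```

```text
[(159, np.int64(256), np.int64(261)), (162, np.int64(242), np.int64(261)), (165, np.int64(242), np.int64(261)), (168, np.int64(245), np.int64(257)), (171, np.int64(247), np.int64(258)), (174, np.int64(247), np.int64(258)), (177, np.int64(248), np.int64(258)), (180, np.int64(248), np.int64(258)), (183, np.int64(248), np.int64(259)), (186, np.int64(249), np.int64(259)), (189, np.int64(249), np.int64(258)), (192, np.int64(250), np.int64(259)), (195, np.int64(251), np.int64(259)), (198, np.int64(251), np.int64(259)), (201, np.int64(252), np.int64(259)), (204, np.int64(252), np.int64(259)), (207, np.int64(252), np.int64(259)), (210, np.int64(253), np.int64(260)), (213, np.int64(253), np.int64(260)), (216, np.int64(254), np.int64(260)), (219, np.int64(254), np.int64(260))]
542.14636 439.87524 -70.71135 [536.16733126 457.38716896] [548.54883129 421.93665796] [0.53144751 0.47287959 0.01      ] [0.55001228 0.41598831 0.01      ]
```

```bash
python3 -m handwheel '[{"tx":1,"ty":0,"tz":30,"ax":0,"ay":0,"az":-3},{"tx":2,"ty":-1,"tz":60,"ax":0,"ay":0,"az":-5.5},{"tx":2,"ty":-1,"tz":85,"ax":0,"ay":0,"az":-5.5},{"tx":2,"ty":-1,"tz":100,"ax":0,"ay":0,"az":-5.5},{"tx":2,"ty":-1,"tz":107,"ax":0,"ay":0,"az":-5.5},{"tx":2,"ty":-1,"tz":110,"ax":0,"ay":0,"az":-5.5},{"tx":2,"ty":-1,"tz":110,"ax":0,"ay":0,"az":-5.5},{"tx":2,"ty":-1,"tz":110,"ax":0,"ay":0,"az":-5.5}]' 45
python3 -m handwheel '[{"tx":0,"ty":0,"tz":0,"ax":0,"ay":0,"az":0},{"tx":0,"ty":0,"tz":0,"ax":0,"ay":0,"az":0},{"tx":0,"ty":0,"tz":0,"ax":0,"ay":0,"az":0},{"tx":0,"ty":0,"tz":0,"ax":0,"ay":0,"az":0},{"tx":0,"ty":0,"tz":0,"ax":0,"ay":0,"az":0},{"tx":0,"ty":0,"tz":0,"ax":0,"ay":0,"az":0},{"tx":0,"ty":0,"tz":0,"ax":0,"ay":0,"az":0},{"tx":0,"ty":0,"tz":0,"ax":0,"ay":0,"az":0}]' 5 50
```

```text
clock: 4.57
tool_pos: [0.5408, 0.4451, 0.0173]
tcp_rot: [1.814, 2.564, 0.004]
wrist_force: [0.0, 0.8, 0.1]
gripper_width: 0.045
finger_force: 0.0
clock: 5.23
tool_pos: [0.5405, 0.445, 0.0167]
tcp_rot: [1.814, 2.564, 0.003]
wrist_force: [0.1, -0.8, 6.1]
gripper_width: 0.0171
finger_force: 49.7
```

```bash
python3 -m handwheel '[{"tx":0,"ty":0,"tz":-8,"ax":0,"ay":0,"az":0},{"tx":0,"ty":0,"tz":-30,"ax":0,"ay":0,"az":0},{"tx":0,"ty":0,"tz":-65,"ax":0,"ay":0,"az":0},{"tx":0,"ty":0,"tz":-105,"ax":0,"ay":0,"az":0},{"tx":0,"ty":0,"tz":-145,"ax":0,"ay":0,"az":0},{"tx":0,"ty":0,"tz":-185,"ax":0,"ay":0,"az":0},{"tx":-9,"ty":-4,"tz":-215,"ax":0,"ay":0,"az":0},{"tx":-32,"ty":-15,"tz":-230,"ax":0,"ay":0,"az":2},{"tx":-66,"ty":-30,"tz":-230,"ax":0,"ay":0,"az":4},{"tx":-103,"ty":-47,"tz":-230,"ax":0,"ay":0,"az":6},{"tx":-606,"ty":-276,"tz":-230,"ax":0,"ay":0,"az":14.3},{"tx":-606,"ty":-276,"tz":-230,"ax":0,"ay":0,"az":14.3},{"tx":-606,"ty":-276,"tz":-230,"ax":0,"ay":0,"az":14.3},{"tx":-606,"ty":-276,"tz":-230,"ax":0,"ay":0,"az":14.3},{"tx":-606,"ty":-276,"tz":-230,"ax":0,"ay":0,"az":14.3},{"tx":-606,"ty":-276,"tz":-230,"ax":0,"ay":0,"az":14.3},{"tx":-606,"ty":-276,"tz":-230,"ax":0,"ay":0,"az":14.3},{"tx":-606,"ty":-276,"tz":-230,"ax":0,"ay":0,"az":14.3},{"tx":-606,"ty":-276,"tz":-230,"ax":0,"ay":0,"az":14.3},{"tx":-606,"ty":-276,"tz":-230,"ax":0,"ay":0,"az":14.3}]'
python3 -c "
from h import *
print(togo(483,-218,100,95))"
```

```text
clock: 6.9
tool_pos: [0.4926, -0.0854, 0.2459]
tcp_rot: [2.118, 2.319, -0.0]
wrist_force: [1.8, -0.6, -1.0]
gripper_width: 0.0173
finger_force: 48.9
(array([-131.2,  -21.6,  145.9]), 'heading', np.float64(95.2), 'az', np.float64(0.2), 'tilt', array([ 0., -0., -1.]))
```

```bash
python3 -m handwheel '[{"tx":-35,"ty":-6,"tz":15,"ax":0,"ay":0,"az":0},{"tx":-70,"ty":-12,"tz":45,"ax":0,"ay":0,"az":0},{"tx":-100,"ty":-17,"tz":80,"ax":0,"ay":0,"az":0},{"tx":-120,"ty":-21,"tz":115,"ax":0,"ay":0,"az":0},{"tx":-126,"ty":-22,"tz":140,"ax":0,"ay":0,"az":0},{"tx":-126,"ty":-22,"tz":150,"ax":0,"ay":0,"az":0},{"tx":-126,"ty":-22,"tz":150,"ax":0,"ay":0,"az":0},{"tx":-126,"ty":-22,"tz":150,"ax":0,"ay":0,"az":0}]'
python3 -c "
from h import *
shot('wrist','w6.png')
print(togo(483,-218,21,95))"
```

```text
clock: 7.57
tool_pos: [0.4836, -0.2095, 0.0962]
tcp_rot: [-2.117, -2.321, -0.002]
wrist_force: [0.0, 0.0, -0.0]
gripper_width: 0.0172
finger_force: 49.0
(array([-8.2, -2.4, 76.1]), 'heading', np.float64(95.3), 'az', np.float64(0.3), 'tilt', array([ 0.003, -0.   , -1.   ]))
```

View pics/w6.png

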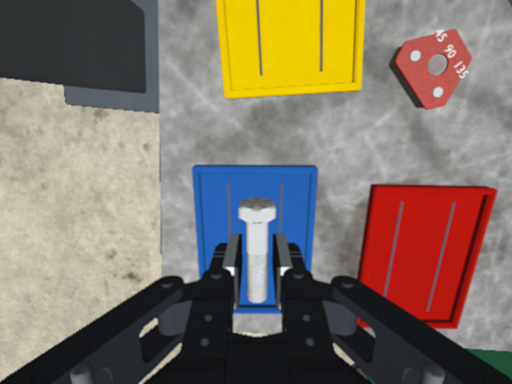

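The bolt is held in line with the blue tray, its head at px (257,210) and the tray spanning (195–315, 167–312). Lowering it now.

```bash
python3 -m handwheel '[{"tx":-4,"ty":-1,"tz":20,"ax":0,"ay":0,"az":0},{"tx":-8,"ty":-2,"tz":45,"ax":0,"ay":0,"az":0},{"tx":-8,"ty":-2,"tz":62,"ax":0,"ay":0,"az":0},{"tx":-8,"ty":-2,"tz":70,"ax":0,"ay":0,"az":0},{"tx":-8,"ty":-2,"tz":73,"ax":0,"ay":0,"az":0},{"tx":-8,"ty":-2,"tz":75,"ax":0,"ay":0,"az":0},{"tx":-8,"ty":-2,"tz":75.5,"ax":0,"ay":0,"az":0},{"tx":-8,"ty":-2,"tz":75.5,"ax":0,"ay":0,"az":0},{"tx":-8,"ty":-2,"tz":75.5,"ax":0,"ay":0,"az":0}]'
```

```text
clock: 8.37
tool_pos: [0.4823, -0.2193, 0.0208]
tcp_rot: [2.118, 2.318, 0.001]
wrist_force: [0.6, -0.8, 0.4]
gripper_width: 0.0173
finger_force: 48.9
```

```bash
python3 -m handwheel '[{"tx":0,"ty":0,"tz":0,"ax":0,"ay":0,"az":0},{"tx":0,"ty":0,"tz":0,"ax":0,"ay":0,"az":0},{"tx":0,"ty":0,"tz":0,"ax":0,"ay":0,"az":0},{"tx":0,"ty":0,"tz":-5,"ax":0,"ay":0,"az":0},{"tx":0,"ty":0,"tz":-20,"ax":0,"ay":0,"az":0},{"tx":0,"ty":0,"tz":-50,"ax":0,"ay":0,"az":0},{"tx":0,"ty":0,"tz":-90,"ax":0,"ay":0,"az":0},{"tx":0,"ty":0,"tz":-130,"ax":0,"ay":0,"az":0},{"tx":0,"ty":0,"tz":-170,"ax":0,"ay":0,"az":0},{"tx":15,"ty":0,"tz":-205,"ax":0,"ay":0,"az":0},{"tx":50,"ty":0,"tz":-220,"ax":0,"ay":0,"az":0}]' 30
python3 -m handwheel '[{"tx":489,"ty":8,"tz":0,"ax":0,"ay":0,"az":0},{"tx":489,"ty":8,"tz":0,"ax":0,"ay":0,"az":0},{"tx":489,"ty":8,"tz":0,"ax":0,"ay":0,"az":0},{"tx":489,"ty":8,"tz":0,"ax":0,"ay":0,"az":0},{"tx":489,"ty":8,"tz":0,"ax":0,"ay":0,"az":0},{"tx":489,"ty":8,"tz":0,"ax":0,"ay":0,"az":0},{"tx":489,"ty":8,"tz":0,"ax":0,"ay":0,"az":0},{"tx":489,"ty":8,"tz":0,"ax":0,"ay":0,"az":0},{"tx":489,"ty":8,"tz":0,"ax":0,"ay":0,"az":0},{"tx":489,"ty":8,"tz":0,"ax":0,"ay":0,"az":0},{"tx":489,"ty":8,"tz":10,"ax":0,"ay":0,"az":0},{"tx":489,"ty":8,"tz":40,"ax":0,"ay":0,"az":0},{"tx":489,"ty":8,"tz":75,"ax":0,"ay":0,"az":0},{"tx":489,"ty":8,"tz":105,"ax":0,"ay":0,"az":0},{"tx":489,"ty":8,"tz":115,"ax":0,"ay":0,"az":0},{"tx":489,"ty":8,"tz":115,"ax":0,"ay":0,"az":0},{"tx":489,"ty":8,"tz":115,"ax":0,"ay":0,"az":0}]' 45
python3 - <<'E'
from h import *
d=shot('wrist','w7.png'); np.savez('w7.npz',**d); print(r.get_state()['q'])
cv2.imwrite('pics/w7c.png',cv2.resize(d['img'][140:300,200:320],None,fx=4,fy=3.5))
cv2.imwrite('pics/w7c.png',cv2.resize(d['img'][60:330,150:350],None,fx=2.2,fy=2.2,interpolation=2))
E
```

```text
clock: 9.28
tool_pos: [0.4791, -0.1735, 0.245]
tcp_rot: [2.122, 2.306, 0.003]
wrist_force: [1.6, 0.7, 0.1]
gripper_width: 0.0298
finger_force: 0.0
clock: 10.7
tool_pos: [0.4414, 0.3183, 0.1257]
tcp_rot: [2.12, 2.319, 0.0]
wrist_force: [0.3, 0.4, 0.4]
gripper_width: 0.0455
finger_force: 0.0
[-0.17944271  0.50977162 -0.71389704  1.93682983  0.43918467  0.85220306
 -1.03665613]
```

View pics/w7c.png

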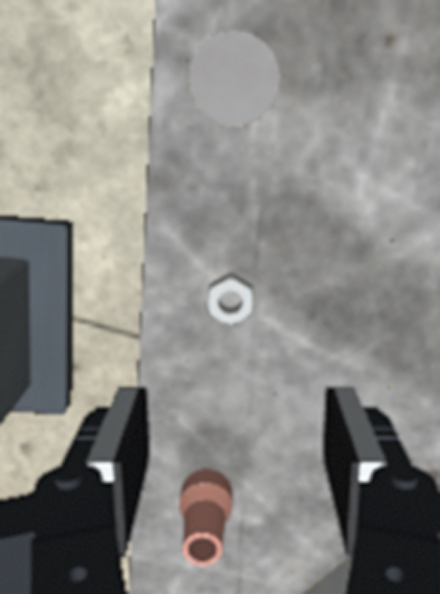

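The nut is at px (254,196) with its corners fore and aft, so the jaws already face its flats. The offcut's top is at (256,95) and the cup's mouth at (242,308).

```bash
python3 - <<'E'
from h import *
d=dict(np.load('w7.npz'))
n=seg(d,(238,180,272,212),'bright',.010); print(n)
for k,uv,z in [('off',(256.4,95.5),.035),('cup',(242.3,308.5),.042)]: print(k,(onz(d,uv,z)*1000).round(1))
print(togo(*n[0],16))
E
```

```text
(array([440.7, 316.2]), np.float32(95.1), array([16.8, 17.6], dtype=float32))
off [435.1 404.4  35. ]
cup [438.7 217.1  42. ]
(array([ -2.6,  -1.8, 110.6]), 'heading', np.float64(95.1), 'az', None, 'tilt', array([ 0.002,  0.001, -1.   ]))
```

```bash
python3 -m handwheel '[{"tx":-1,"ty":-1,"tz":30,"ax":0,"ay":0,"az":0},{"tx":-2.5,"ty":-2,"tz":65,"ax":0,"ay":0,"az":0},{"tx":-2.5,"ty":-2,"tz":90,"ax":0,"ay":0,"az":0},{"tx":-2.5,"ty":-2,"tz":105,"ax":0,"ay":0,"az":0},{"tx":-2.5,"ty":-2,"tz":111,"ax":0,"ay":0,"az":0},{"tx":-2.5,"ty":-2,"tz":111.5,"ax":0,"ay":0,"az":0},{"tx":-2.5,"ty":-2,"tz":111.5,"ax":0,"ay":0,"az":0}]' 40
python3 -m handwheel '[{"tx":0,"ty":0,"tz":0,"ax":0,"ay":0,"az":0},{"tx":0,"ty":0,"tz":0,"ax":0,"ay":0,"az":0},{"tx":0,"ty":0,"tz":0,"ax":0,"ay":0,"az":0},{"tx":0,"ty":0,"tz":0,"ax":0,"ay":0,"az":0},{"tx":0,"ty":0,"tz":0,"ax":0,"ay":0,"az":0},{"tx":0,"ty":0,"tz":0,"ax":0,"ay":0,"az":0},{"tx":0,"ty":0,"tz":0,"ax":0,"ay":0,"az":0},{"tx":0,"ty":0,"tz":0,"ax":0,"ay":0,"az":0}]' 5 50
```

```text
clock: 11.33
tool_pos: [0.4405, 0.3164, 0.015]
tcp_rot: [2.119, 2.318, 0.004]
wrist_force: [0.0, 0.6, -0.1]
gripper_width: 0.0404
finger_force: 0.0
clock: 12.0
tool_pos: [0.4404, 0.3164, 0.0151]
tcp_rot: [2.119, 2.318, 0.004]
wrist_force: [-0.5, -1.1, 7.8]
gripper_width: 0.0169
finger_force: 48.7
```

```bash
python3 -m handwheel '[{"tx":0,"ty":0,"tz":-8,"ax":0,"ay":0,"az":0},{"tx":0,"ty":0,"tz":-30,"ax":0,"ay":0,"az":0},{"tx":0,"ty":0,"tz":-65,"ax":0,"ay":0,"az":0},{"tx":0,"ty":0,"tz":-105,"ax":0,"ay":0,"az":0},{"tx":0,"ty":0,"tz":-145,"ax":0,"ay":0,"az":0},{"tx":0,"ty":0,"tz":-185,"ax":0,"ay":0,"az":0},{"tx":-10,"ty":0,"tz":-215,"ax":0,"ay":0,"az":0},{"tx":-35,"ty":0,"tz":-230,"ax":0,"ay":0,"az":0},{"tx":-70,"ty":0,"tz":-230,"ax":0,"ay":0,"az":0},{"tx":-110,"ty":0,"tz":-230,"ax":0,"ay":0,"az":0},{"tx":-601,"ty":-3,"tz":-230,"ax":0,"ay":0,"az":0},{"tx":-601,"ty":-3,"tz":-230,"ax":0,"ay":0,"az":0},{"tx":-601,"ty":-3,"tz":-230,"ax":0,"ay":0,"az":0},{"tx":-601,"ty":-3,"tz":-230,"ax":0,"ay":0,"az":0},{"tx":-601,"ty":-3,"tz":-230,"ax":0,"ay":0,"az":0},{"tx":-601,"ty":-3,"tz":-230,"ax":0,"ay":0,"az":0},{"tx":-601,"ty":-3,"tz":-230,"ax":0,"ay":0,"az":0},{"tx":-601,"ty":-3,"tz":-230,"ax":0,"ay":0,"az":0},{"tx":-601,"ty":-3,"tz":-230,"ax":0,"ay":0,"az":0},{"tx":-601,"ty":-3,"tz":-230,"ax":0,"ay":0,"az":0}]'
python3 -c "
from h import *
print(togo(490,-283,19.5,95))"
```

```text
clock: 13.67
tool_pos: [0.4838, -0.211, 0.2446]
tcp_rot: [2.118, 2.319, 0.0]
wrist_force: [1.0, 0.6, 0.5]
gripper_width: 0.0166
finger_force: 49.1
(array([-72.1,  -0.7, 225.1]), 'heading', np.float64(95.2), 'az', np.float64(0.2), 'tilt', array([ 0.001, -0.001, -1.   ]))
```

```bash
python3 -m handwheel '[{"tx":-30,"ty":0,"tz":10,"ax":0,"ay":0,"az":0},{"tx":-55,"ty":0,"tz":40,"ax":0,"ay":0,"az":0},{"tx":-68,"ty":-1,"tz":78,"ax":0,"ay":0,"az":0},{"tx":-70,"ty":-1,"tz":118,"ax":0,"ay":0,"az":0},{"tx":-70,"ty":-1,"tz":150,"ax":0,"ay":0,"az":0},{"tx":-70,"ty":-1,"tz":160,"ax":0,"ay":0,"az":0},{"tx":-70,"ty":-1,"tz":160,"ax":0,"ay":0,"az":0},{"tx":-70,"ty":-1,"tz":160,"ax":0,"ay":0,"az":0}]'
python3 -c "
from h import *
shot('wrist','w8.png')
print(togo(490,-283,19.5,95))"
```

```text
clock: 14.33
tool_pos: [0.4904, -0.2787, 0.0848]
tcp_rot: [2.118, 2.319, 0.001]
wrist_force: [0.6, -0.6, -0.3]
gripper_width: 0.017
finger_force: 49.1
(array([-3.8, -1.7, 66.1]), 'heading', np.float64(95.2), 'az', np.float64(0.2), 'tilt', array([ 0.003, -0.001, -1.   ]))
```

View pics/w8.png

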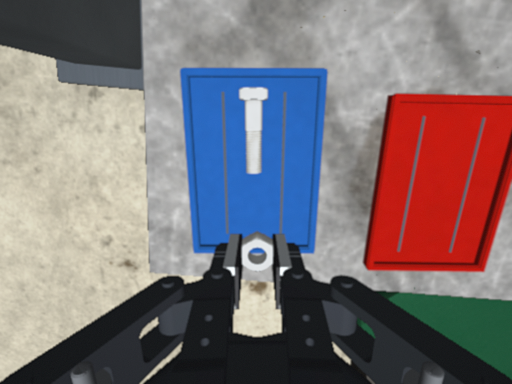

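The bolt lies straight on the blue floor (px 253,130). The nut is in the jaws over the free end of the tray.

```bash
python3 -m handwheel '[{"tx":-1,"ty":-1,"tz":20,"ax":0,"ay":0,"az":0},{"tx":-1,"ty":-1,"tz":42,"ax":0,"ay":0,"az":0},{"tx":-1,"ty":-1,"tz":55,"ax":0,"ay":0,"az":0},{"tx":-1,"ty":-1,"tz":62,"ax":0,"ay":0,"az":0},{"tx":-1,"ty":-1,"tz":64.5,"ax":0,"ay":0,"az":0},{"tx":-1,"ty":-1,"tz":66,"ax":0,"ay":0,"az":0},{"tx":-1,"ty":-1,"tz":66,"ax":0,"ay":0,"az":0},{"tx":-1,"ty":-1,"tz":66,"ax":0,"ay":0,"az":0}]'
```

```text
clock: 15.05
tool_pos: [0.4892, -0.2801, 0.0192]
tcp_rot: [2.118, 2.318, -0.0]
wrist_force: [-3.1, 1.0, 5.6]
gripper_width: 0.0166
finger_force: 49.8
```

```bash
python3 -m handwheel '[{"tx":0,"ty":0,"tz":0,"ax":0,"ay":0,"az":0},{"tx":0,"ty":0,"tz":0,"ax":0,"ay":0,"az":0},{"tx":0,"ty":0,"tz":0,"ax":0,"ay":0,"az":0},{"tx":0,"ty":0,"tz":-5,"ax":0,"ay":0,"az":0},{"tx":0,"ty":0,"tz":-20,"ax":0,"ay":0,"az":0},{"tx":0,"ty":0,"tz":-50,"ax":0,"ay":0,"az":0},{"tx":0,"ty":0,"tz":-90,"ax":0,"ay":0,"az":0},{"tx":0,"ty":0,"tz":-130,"ax":0,"ay":0,"az":0},{"tx":0,"ty":0,"tz":-170,"ax":0,"ay":0,"az":0},{"tx":15,"ty":0,"tz":-205,"ax":0,"ay":0,"az":0},{"tx":50,"ty":0,"tz":-220,"ax":0,"ay":0,"az":0}]' 30
python3 -m handwheel '[{"tx":450,"ty":-6,"tz":0,"ax":0,"ay":0,"az":0},{"tx":450,"ty":-6,"tz":0,"ax":0,"ay":0,"az":0},{"tx":450,"ty":-6,"tz":0,"ax":0,"ay":0,"az":0},{"tx":450,"ty":-6,"tz":0,"ax":0,"ay":0,"az":0},{"tx":450,"ty":-6,"tz":0,"ax":0,"ay":0,"az":0},{"tx":450,"ty":-6,"tz":0,"ax":0,"ay":0,"az":0},{"tx":450,"ty":-6,"tz":0,"ax":0,"ay":0,"az":0},{"tx":450,"ty":-6,"tz":0,"ax":0,"ay":0,"az":0},{"tx":450,"ty":-6,"tz":0,"ax":0,"ay":0,"az":0},{"tx":450,"ty":-6,"tz":0,"ax":0,"ay":0,"az":0},{"tx":450,"ty":-6,"tz":20,"ax":0,"ay":0,"az":0},{"tx":450,"ty":-6,"tz":50,"ax":0,"ay":0,"az":0},{"tx":450,"ty":-6,"tz":60,"ax":0,"ay":0,"az":0},{"tx":450,"ty":-6,"tz":60,"ax":0,"ay":0,"az":0},{"tx":450,"ty":-6,"tz":60,"ax":0,"ay":0,"az":0}]' 40
python3 - <<'E'
from h import *
d=shot('wrist','w9.png'); np.savez('w9.npz',**d); print(togo(438.7,217.1,35))
cv2.imwrite('pics/w9c.png',cv2.resize(d['img'][100:384,100:420],None,fx=2,fy=2,interpolation=2))
w=dict(np.load('w4.npz'))
for p in [(355,205),(400,248)]: print(onz(w,p,.14).round(3))
E
```

```text
clock: 15.97
tool_pos: [0.4859, -0.2347, 0.2427]
tcp_rot: [2.121, 2.305, 0.002]
wrist_force: [0.7, 0.5, 0.7]
gripper_width: 0.0302
finger_force: 0.0
clock: 17.22
tool_pos: [0.4376, 0.2164, 0.1774]
tcp_rot: [-2.12, -2.318, 0.002]
wrist_force: [-0.3, -0.3, 0.5]
gripper_width: 0.04
finger_force: 0.0
(array([  0.6,   0.3, 143.2]), 'heading', np.float64(95.1), 'az', None, 'tilt', array([ 0.001, -0.   , -1.   ]))
[0.573 0.362 0.14 ]
[0.621 0.318 0.14 ]
```

View pics/w9c.png

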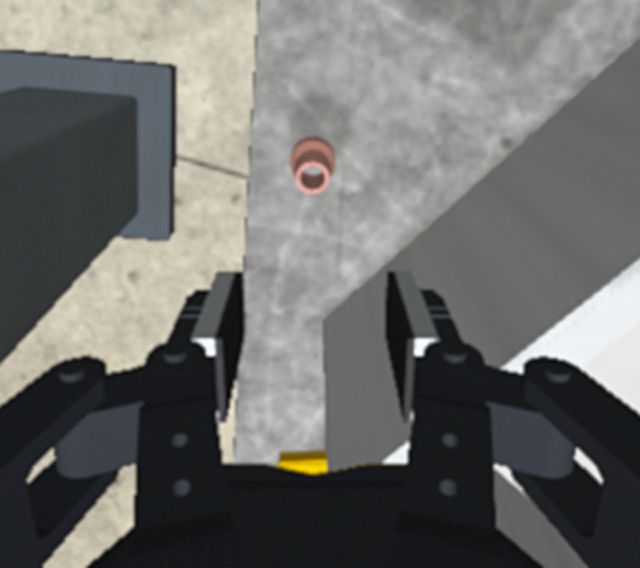

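The cup's mouth is at px (256,189). The trough's near corner foot is at about (262,260), so I'll check the clearance.

```bash
python3 - <<'E'
from h import *
d=dict(np.load('w9.npz'))
c=onz(d,(256,188.8),.042); a=onz(d,(262,260),0); b=onz(d,(420,120),0); print(c,a,b)
n=(b-a)[:2]; n/=np.linalg.norm(n); v=(c-a)[:2]; print('dist',v[0]*n[1]-v[1]*n[0], 'along',v@n, n)
print(togo(*(c[:2]*1000),35))
E
```

```text
[0.43838466 0.21658592 0.042     ] [0.45502716 0.11210963 0.        ] [0.60802317 0.29669122 0.        ]
dist -0.07948559430257485 along 0.06981623839920292 [0.63815879 0.76990477]
(array([ 1.000e-01, -0.000e+00,  1.432e+02]), 'heading', np.float64(95.1), 'az', None, 'tilt', array([ 0.001, -0.   , -1.   ]))
```

```bash
python3 -m handwheel '[{"tx":0,"ty":0,"tz":5,"ax":0,"ay":0,"az":-7},{"tx":0,"ty":0,"tz":10,"ax":0,"ay":0,"az":-14},{"tx":0,"ty":0,"tz":20,"ax":0,"ay":0,"az":-21},{"tx":0,"ty":0,"tz":30,"ax":0,"ay":0,"az":-28},{"tx":0,"ty":0,"tz":50,"ax":0,"ay":0,"az":-35},{"tx":0,"ty":0,"tz":80,"ax":0,"ay":0,"az":-40},{"tx":0,"ty":0,"tz":110,"ax":0,"ay":0,"az":-40},{"tx":0,"ty":0,"tz":130,"ax":0,"ay":0,"az":-40},{"tx":0,"ty":0,"tz":140,"ax":0,"ay":0,"az":-40},{"tx":0,"ty":0,"tz":143,"ax":0,"ay":0,"az":-40},{"tx":0,"ty":0,"tz":143,"ax":0,"ay":0,"az":-40},{"tx":0,"ty":0,"tz":143,"ax":0,"ay":0,"az":-40}]' 40
python3 -m handwheel '[{"tx":0,"ty":0,"tz":0,"ax":0,"ay":0,"az":0},{"tx":0,"ty":0,"tz":0,"ax":0,"ay":0,"az":0},{"tx":0,"ty":0,"tz":0,"ax":0,"ay":0,"az":0},{"tx":0,"ty":0,"tz":0,"ax":0,"ay":0,"az":0},{"tx":0,"ty":0,"tz":0,"ax":0,"ay":0,"az":0},{"tx":0,"ty":0,"tz":0,"ax":0,"ay":0,"az":0},{"tx":0,"ty":0,"tz":0,"ax":0,"ay":0,"az":0},{"tx":0,"ty":0,"tz":0,"ax":0,"ay":0,"az":0}]' 5 30
python3 -c "
from h import *
print(togo(485,-20,250,98))"
```

```text
clock: 18.27
tool_pos: [0.4388, 0.2178, 0.0358]
tcp_rot: [1.198, 2.902, 0.003]
wrist_force: [-0.0, -1.0, 0.2]
gripper_width: 0.0398
finger_force: 0.0
clock: 18.93
tool_pos: [0.4385, 0.2178, 0.0356]
tcp_rot: [1.198, 2.902, 0.002]
wrist_force: [-1.3, -0.0, 8.5]
gripper_width: 0.0161
finger_force: 29.1
(array([-201. , -135.4, -214.4]), 'heading', np.float64(135.2), 'az', np.float64(37.2), 'tilt', array([ 0.002,  0.   , -1.   ]))
```

```bash
python3 -m handwheel '[{"tx":0,"ty":0,"tz":-8,"ax":0,"ay":0,"az":0},{"tx":0,"ty":0,"tz":-30,"ax":0,"ay":0,"az":0},{"tx":0,"ty":0,"tz":-65,"ax":0,"ay":0,"az":0},{"tx":0,"ty":0,"tz":-105,"ax":0,"ay":0,"az":0},{"tx":0,"ty":0,"tz":-145,"ax":0,"ay":0,"az":-2},{"tx":0,"ty":0,"tz":-180,"ax":0,"ay":0,"az":-7},{"tx":-10,"ty":-7,"tz":-200,"ax":0,"ay":0,"az":-13},{"tx":-30,"ty":-20,"tz":-210,"ax":0,"ay":0,"az":-19},{"tx":-50,"ty":-34,"tz":-210,"ax":0,"ay":0,"az":-25},{"tx":-70,"ty":-47,"tz":-210,"ax":0,"ay":0,"az":-31},{"tx":-90,"ty":-61,"tz":-210,"ax":0,"ay":0,"az":-37},{"tx":-110,"ty":-74,"tz":-210,"ax":0,"ay":0,"az":-43},{"tx":-130,"ty":-88,"tz":-210,"ax":0,"ay":0,"az":-49},{"tx":-150,"ty":-101,"tz":-210,"ax":0,"ay":0,"az":-55},{"tx":-170,"ty":-115,"tz":-210,"ax":0,"ay":0,"az":-61},{"tx":-185,"ty":-125,"tz":-210,"ax":0,"ay":0,"az":-67},{"tx":-195,"ty":-131,"tz":-210,"ax":0,"ay":0,"az":-73},{"tx":-198.5,"ty":-134,"tz":-210,"ax":0,"ay":0,"az":-78},{"tx":-198.5,"ty":-134,"tz":-210,"ax":0,"ay":0,"az":-80},{"tx":-198.5,"ty":-134,"tz":-210,"ax":0,"ay":0,"az":-80}]'
python3 -c "
from h import *
print(togo(485,-17,40,215), r.get_state()['q'].round(2))"
```

```text
clock: 20.6
tool_pos: [0.4836, -0.018, 0.2446]
tcp_rot: [0.949, -2.994, -0.0]
wrist_force: [-0.4, 0.1, -0.9]
gripper_width: 0.0162
finger_force: 29.3
(array([ -1.7,  -0. , 204.6]), 'heading', np.float64(-144.8), 'az', np.float64(0.2), 'tilt', array([-0.,  0., -1.])) [ 0.96  0.45 -1.31  1.94  0.49  1.12  1.64]
```

```bash
python3 -m handwheel '[{"tx":-1,"ty":0,"tz":20,"ax":0,"ay":0,"az":0},{"tx":-1.5,"ty":0,"tz":55,"ax":0,"ay":0,"az":0},{"tx":-1.5,"ty":0,"tz":95,"ax":0,"ay":0,"az":0},{"tx":-1.5,"ty":0,"tz":130,"ax":0,"ay":0,"az":0},{"tx":-1.5,"ty":0,"tz":160,"ax":0,"ay":0,"az":0},{"tx":-1.5,"ty":0,"tz":182,"ax":0,"ay":0,"az":0},{"tx":-1.5,"ty":0,"tz":195,"ax":0,"ay":0,"az":0},{"tx":-1.5,"ty":0,"tz":200,"ax":0,"ay":0,"az":0},{"tx":-1.5,"ty":0,"tz":203,"ax":0,"ay":0,"az":0},{"tx":-1.5,"ty":0,"tz":204,"ax":0,"ay":0,"az":0},{"tx":-1.5,"ty":0,"tz":204,"ax":0,"ay":0,"az":0},{"tx":-1.5,"ty":0,"tz":204,"ax":0,"ay":0,"az":0}]'
python3 -c "
from h import *
print(togo(485,-17,39.6,215), r.get_state()['q'].round(2), r.get_state()['wrist_force'])"
```

```text
clock: 21.6
tool_pos: [0.4858, -0.0167, 0.0413]
tcp_rot: [-0.948, 2.994, -0.001]
wrist_force: [0.2, -0.7, -0.9]
gripper_width: 0.016
finger_force: 29.3
(array([0.9, 0.2, 1.7]), 'heading', np.float64(-144.9), 'az', np.float64(0.1), 'tilt', array([ 0.002, -0.   , -1.   ])) [ 0.68  0.71 -0.99  2.1   0.85  0.8   1.34] [ 0.20671318 -0.66188566 -0.94467503]
```

```bash
python3 -m handwheel '[{"tx":0,"ty":0,"tz":0.8,"ax":0,"ay":0,"az":0},{"tx":0,"ty":0,"tz":1.4,"ax":0,"ay":0,"az":0},{"tx":0,"ty":0,"tz":1.4,"ax":0,"ay":0,"az":0},{"tx":0,"ty":0,"tz":1.4,"ax":0,"ay":0,"az":0}]'
python3 -m handwheel '[{"tx":0,"ty":0,"tz":0,"ax":0,"ay":0,"az":0},{"tx":0,"ty":0,"tz":0,"ax":0,"ay":0,"az":0},{"tx":0,"ty":0,"tz":0,"ax":0,"ay":0,"az":0},{"tx":0,"ty":0,"tz":-3,"ax":0,"ay":0,"az":0},{"tx":0,"ty":0,"tz":-15,"ax":0,"ay":0,"az":0},{"tx":0,"ty":0,"tz":-40,"ax":0,"ay":0,"az":0},{"tx":0,"ty":0,"tz":-75,"ax":0,"ay":0,"az":0},{"tx":0,"ty":0,"tz":-115,"ax":0,"ay":0,"az":0},{"tx":0,"ty":0,"tz":-155,"ax":0,"ay":0,"az":0},{"tx":0,"ty":0,"tz":-190,"ax":0,"ay":0,"az":0},{"tx":0,"ty":0,"tz":-205,"ax":0,"ay":0,"az":0},{"tx":0,"ty":0,"tz":-205,"ax":0,"ay":0,"az":0}]' 34
python3 - <<'E'
from h import *
d=shot('wrist','w10.png'); np.savez('w10.npz',**d); print(togo(534,350,250,98),r.get_state()['q'].round(2))
E
```

```text
clock: 21.93
tool_pos: [0.4857, -0.0168, 0.0396]
tcp_rot: [-0.948, 2.994, -0.001]
wrist_force: [-1.1, -1.0, 4.2]
gripper_width: 0.0163
finger_force: 29.9
clock: 22.93
tool_pos: [0.487, -0.0161, 0.2474]
tcp_rot: [-0.947, 2.99, -0.004]
wrist_force: [0.4, -0.8, -1.0]
gripper_width: 0.0339
finger_force: 0.0
(array([-250.4,  272.3,   -5.1]), 'heading', np.float64(-144.9), 'az', np.float64(117.1), 'tilt', array([ 0.003, -0.001, -1.   ])) [ 0.95  0.44 -1.3   1.94  0.48  1.12  1.64]
```

View pics/w10.png

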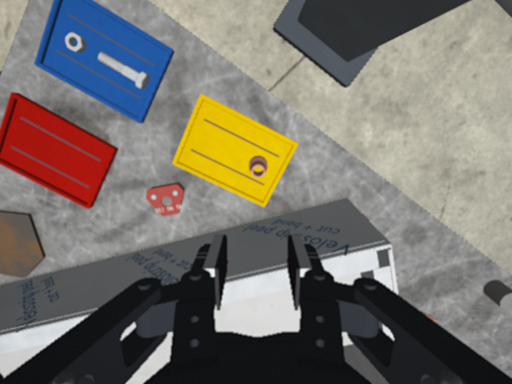

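The cup stands in the yellow tray (px 258,165). The nut (74,42) and bolt (122,70) lie flat in the blue one. Before the collet I'll check its clearance from the trough.

```bash
python3 - <<'E'
from h import *
d=cams.get_image('top')
A,B=onz(d,(200,161),.14)[:2],onz(d,(262,213),.14)[:2]; print(A,B,onz(d,(405,40),.14)); 
w=dict(np.load('w4.npz'));print(onz(w,(355,205),.14)[:2],onz(w,(240,320),.14)[:2],onz(w,(240,320),0)[:2])
t=(A-B)/np.linalg.norm(A-B); v=np.array([.535,.349])-A; print(t,'dist',v[0]*t[1]-v[1]*t[0],'along',v@t)
w=dict(np.load('w5.npz')); print(onz(w,(302,313),.14),onz(w,(302,313),0.))
E
```

```text
[0.61926635 0.3004846 ] [0.46119461 0.11518658] [ 1.01182331 -0.34758927  0.14      ]
[0.57254127 0.36180335] [0.46426313 0.23247566] [0.45374328 0.10700386]
[0.64900229 0.76078645] dist -0.09559530440772705 along -0.017779196108581512
[0.57114677 0.42504399 0.14      ] [0.62676095 0.31472022 0.        ]
```

```bash
python3 -m handwheel '[{"tx":-7,"ty":7,"tz":0,"ax":0,"ay":0,"az":5},{"tx":-22,"ty":24,"tz":0,"ax":0,"ay":0,"az":12},{"tx":-40,"ty":44,"tz":0,"ax":0,"ay":0,"az":19},{"tx":-60,"ty":65,"tz":0,"ax":0,"ay":0,"az":26},{"tx":-80,"ty":87,"tz":0,"ax":0,"ay":0,"az":33},{"tx":-100,"ty":109,"tz":0,"ax":0,"ay":0,"az":40},{"tx":-120,"ty":130,"tz":0,"ax":0,"ay":0,"az":47},{"tx":-140,"ty":152,"tz":0,"ax":0,"ay":0,"az":54},{"tx":-160,"ty":174,"tz":0,"ax":0,"ay":0,"az":61},{"tx":-180,"ty":196,"tz":0,"ax":0,"ay":0,"az":68},{"tx":-200,"ty":218,"tz":0,"ax":0,"ay":0,"az":75},{"tx":-220,"ty":240,"tz":0,"ax":0,"ay":0,"az":82},{"tx":-240,"ty":261,"tz":0,"ax":0,"ay":0,"az":89},{"tx":-250,"ty":272,"tz":10,"ax":0,"ay":0,"az":96},{"tx":-250,"ty":272,"tz":35,"ax":0,"ay":0,"az":103},{"tx":-250,"ty":272,"tz":70,"ax":0,"ay":0,"az":110},{"tx":-250,"ty":272,"tz":100,"ax":0,"ay":0,"az":117},{"tx":-250,"ty":272,"tz":115,"ax":0,"ay":0,"az":117},{"tx":-250,"ty":272,"tz":115,"ax":0,"ay":0,"az":117},{"tx":-250,"ty":272,"tz":115,"ax":0,"ay":0,"az":117}]' 34
python3 - <<'E'
from h import *
d=shot('wrist','w11.png'); np.savez('w11.npz',**d)
i=d['img']; hs=cv2.cvtColor(i,cv2.COLOR_BGR2HSV)
m=((hs[...,0]<14)&(hs[...,1]>85)&(i.max(2)>60)).astype(np.uint8)*255; m[:150]=0;m[240:]=0;m[:,:220]=0;m[:,300:]=0
c=max(cv2.findContours(m,0,1)[0],key=cv2.contourArea); print(cv2.boundingRect(c))
P=np.array([onz(d,p[0],.006)[:2]*1000 for p in c],np.float32); R=cv2.minAreaRect(P); print(R); l=cv2.fitLine(P,2,0,.01,.01).ravel(); print(l,np.degrees(np.arctan2(l[1],l[0]))%180)
print(togo(R[0][0],R[0][1],15,98))
E
```

```text
clock: 24.7
tool_pos: [0.5321, 0.3494, 0.1277]
tcp_rot: [-2.052, -2.378, 0.004]
wrist_force: [0.5, 0.9, 0.7]
gripper_width: 0.0341
finger_force: 0.0
(254, 170, 10, 45)
((535.0514526367188, 350.1450500488281), (8.630358695983887, 43.732208251953125), 8.432210922241211)
[ 1.1857260e-01 -9.9294537e-01  5.3538824e+02  3.5007300e+02] 96.80974
(array([ -0.4,   2. , 114.4]), 'heading', np.float64(98.3), 'az', np.float64(0.3), 'tilt', array([ 0.,  0., -1.]))
```

```bash
python3 -m handwheel '[{"tx":0,"ty":1,"tz":30,"ax":0,"ay":0,"az":0},{"tx":0,"ty":2,"tz":65,"ax":0,"ay":0,"az":0},{"tx":0,"ty":2,"tz":90,"ax":0,"ay":0,"az":0},{"tx":0,"ty":2,"tz":105,"ax":0,"ay":0,"az":0},{"tx":0,"ty":2,"tz":111,"ax":0,"ay":0,"az":0},{"tx":0,"ty":2,"tz":113.5,"ax":0,"ay":0,"az":0},{"tx":0,"ty":2,"tz":113.5,"ax":0,"ay":0,"az":0},{"tx":0,"ty":2,"tz":113.5,"ax":0,"ay":0,"az":0}]' 34
python3 -m handwheel '[{"tx":0,"ty":0,"tz":0,"ax":0,"ay":0,"az":0},{"tx":0,"ty":0,"tz":0,"ax":0,"ay":0,"az":0},{"tx":0,"ty":0,"tz":0,"ax":0,"ay":0,"az":0},{"tx":0,"ty":0,"tz":0,"ax":0,"ay":0,"az":0},{"tx":0,"ty":0,"tz":0,"ax":0,"ay":0,"az":0},{"tx":0,"ty":0,"tz":0,"ax":0,"ay":0,"az":0},{"tx":0,"ty":0,"tz":0,"ax":0,"ay":0,"az":0},{"tx":0,"ty":0,"tz":0,"ax":0,"ay":0,"az":0}]' 2 35
python3 -c "
from h import *
print(togo(500,-88,19.5,98))"
```

```text
clock: 25.42
tool_pos: [0.5358, 0.3509, 0.0173]
tcp_rot: [2.057, 2.374, 0.005]
wrist_force: [-0.1, 0.2, 0.3]
gripper_width: 0.0339
finger_force: 0.0
clock: 26.08
tool_pos: [0.5355, 0.3505, 0.0168]
tcp_rot: [2.057, 2.373, 0.003]
wrist_force: [-0.2, -0.4, 6.9]
gripper_width: 0.0083
finger_force: 36.4
(array([-429. ,  -97.4,   -3.2]), 'heading', np.float64(98.2), 'az', np.float64(0.2), 'tilt', array([ 0.002,  0.001, -1.   ]))
```

```bash
python3 -m handwheel '[{"tx":0,"ty":0,"tz":-8,"ax":0,"ay":0,"az":0},{"tx":0,"ty":0,"tz":-30,"ax":0,"ay":0,"az":0},{"tx":0,"ty":0,"tz":-65,"ax":0,"ay":0,"az":0},{"tx":0,"ty":0,"tz":-105,"ax":0,"ay":0,"az":0},{"tx":0,"ty":0,"tz":-145,"ax":0,"ay":0,"az":0},{"tx":0,"ty":0,"tz":-185,"ax":0,"ay":0,"az":0},{"tx":-9,"ty":-2,"tz":-215,"ax":0,"ay":0,"az":0},{"tx":-32,"ty":-8,"tz":-230,"ax":0,"ay":0,"az":0},{"tx":-66,"ty":-16,"tz":-230,"ax":0,"ay":0,"az":0},{"tx":-103,"ty":-25,"tz":-230,"ax":0,"ay":0,"az":0},{"tx":-140,"ty":-33,"tz":-230,"ax":0,"ay":0,"az":0},{"tx":-179,"ty":-42,"tz":-230,"ax":0,"ay":0,"az":0},{"tx":-218,"ty":-51,"tz":-230,"ax":0,"ay":0,"az":0},{"tx":-257,"ty":-61,"tz":-230,"ax":0,"ay":0,"az":0},{"tx":-296,"ty":-70,"tz":-230,"ax":0,"ay":0,"az":0},{"tx":-335,"ty":-79,"tz":-230,"ax":0,"ay":0,"az":0},{"tx":-374,"ty":-88,"tz":-230,"ax":0,"ay":0,"az":0},{"tx":-405,"ty":-96,"tz":-230,"ax":0,"ay":0,"az":0},{"tx":-425,"ty":-100,"tz":-230,"ax":0,"ay":0,"az":0},{"tx":-429,"ty":-101,"tz":-230,"ax":0,"ay":0,"az":0}]'
python3 -m handwheel '[{"tx":0,"ty":0,"tz":20,"ax":0,"ay":0,"az":0},{"tx":0,"ty":0,"tz":55,"ax":0,"ay":0,"az":0},{"tx":0,"ty":0,"tz":95,"ax":0,"ay":0,"az":0},{"tx":0,"ty":0,"tz":135,"ax":0,"ay":0,"az":0},{"tx":0,"ty":0,"tz":160,"ax":0,"ay":0,"az":0},{"tx":0,"ty":0,"tz":170,"ax":0,"ay":0,"az":0},{"tx":0,"ty":0,"tz":170,"ax":0,"ay":0,"az":0},{"tx":0,"ty":0,"tz":170,"ax":0,"ay":0,"az":0}]'
python3 -c "
from h import *
print(togo(496,-88,20.7,98))"
```

```text
clock: 27.75
tool_pos: [0.4948, -0.094, 0.2456]
tcp_rot: [2.065, 2.366, -0.003]
wrist_force: [0.2, -1.0, -0.2]
gripper_width: 0.0079
finger_force: 35.6
clock: 28.42
tool_pos: [0.4965, -0.0883, 0.0763]
tcp_rot: [2.056, 2.375, 0.001]
wrist_force: [0.7, -0.5, 0.4]
gripper_width: 0.008
finger_force: 35.7
(array([ 0.4, -0.5, 55.6]), 'heading', np.float64(98.2), 'az', np.float64(0.2), 'tilt', array([ 0.001,  0.   , -1.   ]))
```

```bash
python3 -m handwheel '[{"tx":0,"ty":0,"tz":15,"ax":0,"ay":0,"az":0},{"tx":0,"ty":0,"tz":35,"ax":0,"ay":0,"az":0},{"tx":0,"ty":0,"tz":47,"ax":0,"ay":0,"az":0},{"tx":0,"ty":0,"tz":53,"ax":0,"ay":0,"az":0},{"tx":0,"ty":0,"tz":55,"ax":0,"ay":0,"az":0},{"tx":0,"ty":0,"tz":56,"ax":0,"ay":0,"az":0},{"tx":0,"ty":0,"tz":56,"ax":0,"ay":0,"az":0},{"tx":0,"ty":0,"tz":56,"ax":0,"ay":0,"az":0}]'
```

```text
clock: 29.08
tool_pos: [0.4964, -0.089, 0.0207]
tcp_rot: [2.057, 2.373, 0.001]
wrist_force: [-3.0, 0.6, 6.1]
gripper_width: 0.0079
finger_force: 36.5
```

```bash
python3 -m handwheel '[{"tx":0,"ty":0,"tz":0,"ax":0,"ay":0,"az":0},{"tx":0,"ty":0,"tz":0,"ax":0,"ay":0,"az":0},{"tx":0,"ty":0,"tz":0,"ax":0,"ay":0,"az":0},{"tx":0,"ty":0,"tz":-5,"ax":0,"ay":0,"az":0},{"tx":0,"ty":0,"tz":-20,"ax":0,"ay":0,"az":0},{"tx":0,"ty":0,"tz":-50,"ax":0,"ay":0,"az":0},{"tx":0,"ty":0,"tz":-90,"ax":0,"ay":0,"az":0},{"tx":0,"ty":0,"tz":-130,"ax":0,"ay":0,"az":0},{"tx":0,"ty":0,"tz":-170,"ax":0,"ay":0,"az":0},{"tx":15,"ty":0,"tz":-205,"ax":0,"ay":0,"az":0},{"tx":50,"ty":0,"tz":-220,"ax":0,"ay":0,"az":0}]' 24
python3 -m handwheel '[{"tx":447,"ty":10,"tz":0,"ax":0,"ay":0,"az":0},{"tx":447,"ty":10,"tz":0,"ax":0,"ay":0,"az":0},{"tx":447,"ty":10,"tz":0,"ax":0,"ay":0,"az":0},{"tx":447,"ty":10,"tz":0,"ax":0,"ay":0,"az":0},{"tx":447,"ty":10,"tz":0,"ax":0,"ay":0,"az":0},{"tx":447,"ty":10,"tz":0,"ax":0,"ay":0,"az":0},{"tx":447,"ty":10,"tz":0,"ax":0,"ay":0,"az":0},{"tx":447,"ty":10,"tz":0,"ax":0,"ay":0,"az":0},{"tx":447,"ty":10,"tz":0,"ax":0,"ay":0,"az":0},{"tx":447,"ty":10,"tz":0,"ax":0,"ay":0,"az":0},{"tx":447,"ty":10,"tz":20,"ax":0,"ay":0,"az":0},{"tx":447,"ty":10,"tz":55,"ax":0,"ay":0,"az":0},{"tx":447,"ty":10,"tz":75,"ax":0,"ay":0,"az":0},{"tx":447,"ty":10,"tz":80,"ax":0,"ay":0,"az":0},{"tx":447,"ty":10,"tz":80,"ax":0,"ay":0,"az":0},{"tx":447,"ty":10,"tz":80,"ax":0,"ay":0,"az":0}]' 55
python3 - <<'E'
from h import *
d=shot('wrist','w12.png'); np.savez('w12.npz',**d); g=cv2.cvtColor(d['img'],6)
c=cv2.HoughCircles(cv2.medianBlur(g[110:290,180:340],3),cv2.HOUGH_GRADIENT,1,60,param1=60,param2=12,minRadius=16,maxRadius=34); print(c)
for x,y,R in c[0]: print(togo(*(onz(d,(x+180,y+110),.035)[:2]*1000),21),onz(d,(x+180,y+110),.035))
E
```

```text
clock: 30.0
tool_pos: [0.4911, -0.043, 0.2443]
tcp_rot: [2.062, 2.361, 0.004]
wrist_force: [1.7, 0.8, 0.6]
gripper_width: 0.0239
finger_force: 0.0
clock: 31.33
tool_pos: [0.4355, 0.4045, 0.1605]
tcp_rot: [2.058, 2.373, 0.001]
wrist_force: [-0.2, -0.3, -0.4]
gripper_width: 0.0551
finger_force: 0.0
[[[ 75.5  73.5  32.3]
  [104.5 132.5  32.3]
  [ 36.5 155.5  33.4]
  [ 65.5  13.5  28.9]
  [130.5  20.5  21. ]
  [ 18.5  96.5  17.2]]]
(array([ 8.000e+00, -1.000e-01,  1.401e+02]), 'heading', np.float64(98.1), 'az', None, 'tilt', array([ 0.002,  0.002, -1.   ])) [0.43489912 0.41290229 0.035     ]
(array([-54.5,  29.5, 140.1]), 'heading', np.float64(98.1), 'az', None, 'tilt', array([ 0.002,  0.002, -1.   ])) [0.47301268 0.35524004 0.035     ]
(array([-81.2, -41.2, 139.9]), 'heading', np.float64(98.1), 'az', None, 'tilt', array([ 0.002,  0.002, -1.   ])) [0.40677347 0.31873924 0.035     ]
(array([ 63.6,  -9. , 140.2]), 'heading', np.float64(98.1), 'az', None, 'tilt', array([ 0.002,  0.002, -1.   ])) [0.41826371 0.46665826 0.035     ]
(array([ 57.5,  49.6, 140.3]), 'heading', np.float64(98.1), 'az', None, 'tilt', array([ 0.002,  0.002, -1.   ])) [0.47708781 0.46888336 0.035     ]
(array([-15.3, -56. , 140. ]), 'heading', np.float64(98.1), 'az', None, 'tilt', array([ 0.002,  0.002, -1.   ])) [0.382855   0.38192843 0.035     ]
```

View pics/w12.png

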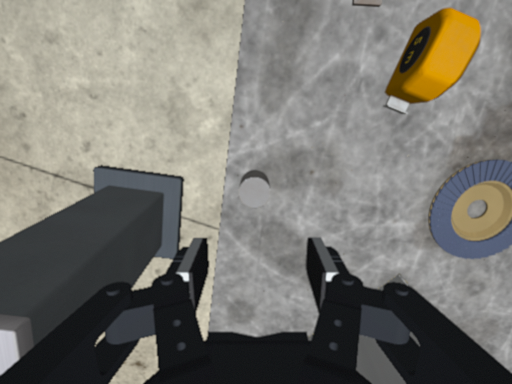

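The offcut's top face is centred at px (254.5,192) with a radius of about 16; the Hough fit was off, so I'll use this centre.

```bash
python3 - <<'E'
from h import *
d=dict(np.load('w12.npz')); p=onz(d,(254.5,192),.035)*1000; print(p,togo(p[0],p[1],21))
E
```

```text
[435.13136141 404.36916036  35.        ] (array([ -0.5,  -1.1, 140.1]), 'heading', np.float64(98.1), 'az', None, 'tilt', array([ 0.002,  0.002, -1.   ]))
```

```bash
python3 -m handwheel '[{"tx":0,"ty":-1,"tz":25,"ax":0,"ay":0,"az":0},{"tx":0,"ty":-1,"tz":60,"ax":0,"ay":0,"az":0},{"tx":0,"ty":-1,"tz":95,"ax":0,"ay":0,"az":0},{"tx":0,"ty":-1,"tz":120,"ax":0,"ay":0,"az":0},{"tx":0,"ty":-1,"tz":133,"ax":0,"ay":0,"az":0},{"tx":0,"ty":-1,"tz":138,"ax":0,"ay":0,"az":0},{"tx":0,"ty":-1,"tz":138,"ax":0,"ay":0,"az":0},{"tx":0,"ty":-1,"tz":138,"ax":0,"ay":0,"az":0}]' 55
python3 -m handwheel '[{"tx":0,"ty":0,"tz":0,"ax":0,"ay":0,"az":0},{"tx":0,"ty":0,"tz":0,"ax":0,"ay":0,"az":0},{"tx":0,"ty":0,"tz":0,"ax":0,"ay":0,"az":0},{"tx":0,"ty":0,"tz":0,"ax":0,"ay":0,"az":0},{"tx":0,"ty":0,"tz":0,"ax":0,"ay":0,"az":0},{"tx":0,"ty":0,"tz":0,"ax":0,"ay":0,"az":0},{"tx":0,"ty":0,"tz":0,"ax":0,"ay":0,"az":0},{"tx":0,"ty":0,"tz":0,"ax":0,"ay":0,"az":0}]' 15 60
python3 -c "
from h import *
print(togo(633,-248,240,98))"
```

```text
clock: 32.05
tool_pos: [0.435, 0.4053, 0.0232]
tcp_rot: [2.058, 2.373, 0.004]
wrist_force: [-0.1, 0.7, 1.1]
gripper_width: 0.0546
finger_force: 0.0
clock: 32.72
tool_pos: [0.4348, 0.4052, 0.0233]
tcp_rot: [2.057, 2.373, 0.004]
wrist_force: [-1.1, -1.9, 7.3]
gripper_width: 0.0295
finger_force: 58.7
(array([-674.4,  104. , -217.4]), 'heading', np.float64(98.2), 'az', np.float64(0.2), 'tilt', array([ 0.002,  0.002, -1.   ]))
```

```bash
python3 -m handwheel '[{"tx":0,"ty":0,"tz":-8,"ax":0,"ay":0,"az":0},{"tx":0,"ty":0,"tz":-30,"ax":0,"ay":0,"az":0},{"tx":0,"ty":0,"tz":-65,"ax":0,"ay":0,"az":0},{"tx":0,"ty":0,"tz":-105,"ax":0,"ay":0,"az":0},{"tx":0,"ty":0,"tz":-145,"ax":0,"ay":0,"az":0},{"tx":0,"ty":0,"tz":-185,"ax":0,"ay":0,"az":0},{"tx":-9,"ty":1,"tz":-210,"ax":0,"ay":0,"az":0},{"tx":-32,"ty":5,"tz":-220,"ax":0,"ay":0,"az":0},{"tx":-66,"ty":10,"tz":-220,"ax":0,"ay":0,"az":0},{"tx":-103,"ty":16,"tz":-220,"ax":0,"ay":0,"az":0},{"tx":-140,"ty":22,"tz":-220,"ax":0,"ay":0,"az":0},{"tx":-178,"ty":27,"tz":-220,"ax":0,"ay":0,"az":0},{"tx":-216,"ty":33,"tz":-220,"ax":0,"ay":0,"az":0},{"tx":-254,"ty":39,"tz":-220,"ax":0,"ay":0,"az":0},{"tx":-292,"ty":45,"tz":-220,"ax":0,"ay":0,"az":0},{"tx":-330,"ty":51,"tz":-220,"ax":0,"ay":0,"az":0},{"tx":-368,"ty":57,"tz":-220,"ax":0,"ay":0,"az":0},{"tx":-406,"ty":63,"tz":-220,"ax":0,"ay":0,"az":0},{"tx":-444,"ty":68,"tz":-220,"ax":0,"ay":0,"az":0},{"tx":-482,"ty":74,"tz":-220,"ax":0,"ay":0,"az":0}]'
python3 -m handwheel '[{"tx":-38,"ty":6,"tz":0,"ax":0,"ay":0,"az":0},{"tx":-76,"ty":12,"tz":0,"ax":0,"ay":0,"az":0},{"tx":-114,"ty":18,"tz":0,"ax":0,"ay":0,"az":0},{"tx":-150,"ty":23,"tz":5,"ax":0,"ay":0,"az":0},{"tx":-178,"ty":28,"tz":20,"ax":0,"ay":0,"az":0},{"tx":-190,"ty":30,"tz":50,"ax":0,"ay":0,"az":0},{"tx":-192,"ty":30,"tz":85,"ax":0,"ay":0,"az":0},{"tx":-192,"ty":30,"tz":120,"ax":0,"ay":0,"az":0},{"tx":-192,"ty":30,"tz":145,"ax":0,"ay":0,"az":0},{"tx":-192,"ty":30,"tz":150,"ax":0,"ay":0,"az":0},{"tx":-192,"ty":30,"tz":150,"ax":0,"ay":0,"az":0},{"tx":-192,"ty":30,"tz":150,"ax":0,"ay":0,"az":0}]'
python3 -c "
from h import *
print(togo(633,-248,27.3,98))"
```

```text
clock: 34.38
tool_pos: [0.5754, -0.0643, 0.2421]
tcp_rot: [2.057, 2.374, -0.0]
wrist_force: [0.9, 0.7, -1.9]
gripper_width: 0.0293
finger_force: 59.5
clock: 35.38
tool_pos: [0.6337, -0.2481, 0.0932]
tcp_rot: [2.056, 2.373, 0.002]
wrist_force: [1.0, 0.5, -1.1]
gripper_width: 0.0292
finger_force: 59.6
(array([ 0.2, -0.8, 65.9]), 'heading', np.float64(98.2), 'az', np.float64(0.2), 'tilt', array([ 0.002, -0.   , -1.   ]))
```

```bash
python3 -m handwheel '[{"tx":0,"ty":-1,"tz":15,"ax":0,"ay":0,"az":0},{"tx":0,"ty":-1,"tz":38,"ax":0,"ay":0,"az":0},{"tx":0,"ty":-1,"tz":53,"ax":0,"ay":0,"az":0},{"tx":0,"ty":-1,"tz":61,"ax":0,"ay":0,"az":0},{"tx":0,"ty":-1,"tz":64,"ax":0,"ay":0,"az":0},{"tx":0,"ty":-1,"tz":66,"ax":0,"ay":0,"az":0},{"tx":0,"ty":-1,"tz":66,"ax":0,"ay":0,"az":0},{"tx":0,"ty":-1,"tz":66,"ax":0,"ay":0,"az":0}]'
```

```text
clock: 36.05
tool_pos: [0.632, -0.2484, 0.0274]
tcp_rot: [2.057, 2.373, -0.001]
wrist_force: [-4.7, 0.7, 8.3]
gripper_width: 0.0289
finger_force: 60.6
```

Touching the floor, so I'll release, back off and look.

```bash
python3 -m handwheel '[{"tx":0,"ty":0,"tz":0,"ax":0,"ay":0,"az":0},{"tx":0,"ty":0,"tz":0,"ax":0,"ay":0,"az":0},{"tx":0,"ty":0,"tz":0,"ax":0,"ay":0,"az":0},{"tx":0,"ty":0,"tz":0,"ax":0,"ay":0,"az":0},{"tx":0,"ty":0,"tz":-5,"ax":0,"ay":0,"az":0},{"tx":0,"ty":0,"tz":-20,"ax":0,"ay":0,"az":0},{"tx":0,"ty":0,"tz":-50,"ax":0,"ay":0,"az":0},{"tx":0,"ty":0,"tz":-90,"ax":0,"ay":0,"az":0},{"tx":0,"ty":0,"tz":-130,"ax":0,"ay":0,"az":0},{"tx":0,"ty":-20,"tz":-170,"ax":0,"ay":0,"az":0},{"tx":0,"ty":-50,"tz":-200,"ax":0,"ay":0,"az":0},{"tx":0,"ty":-80,"tz":-225,"ax":0,"ay":0,"az":0},{"tx":0,"ty":-80,"tz":-225,"ax":0,"ay":0,"az":0},{"tx":0,"ty":-80,"tz":-225,"ax":0,"ay":0,"az":0}]' 44
python3 - <<'E'
from h import *
d=shot('wrist','w13.png')
cv2.imwrite('pics/w13c.png',cv2.resize(d['img'][0:270,120:420],None,fx=2.2,fy=2.2,interpolation=2))
E
```

```text
clock: 37.22
tool_pos: [0.5523, -0.2608, 0.2539]
tcp_rot: [2.057, 2.368, -0.0]
wrist_force: [0.6, -0.4, 0.1]
gripper_width: 0.0441
finger_force: 0.0
```

View pics/w13c.png

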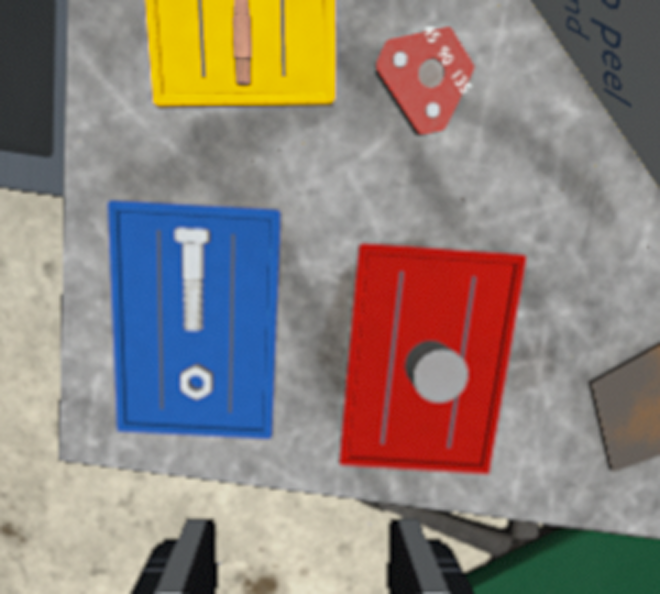

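The bolt (crop px 192,280), nut (196,382), collet (243,40) and offcut (440,375) all rest flat or upright on their tray floors. The magnet hasn't moved. The cup is out of frame here, but it was seen standing and nothing has come near it since.

```bash
python3 -c "
from h import *
print(r.finish_job())"
```

```text
the job is handed in; nothing more can be done
None
```

All five parts are set down in their trays and the job is handed in at about 37 s; the last pictures showed the cup and offcut upright and the tape and magnet not moved, though the cup was last seen right after I placed it.

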